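# Scoop a set of silver feet off the sorting tray and put them on the scale

## Task

The four cast silver feet on the sorting tray have to be weighed as a set. Take the flat shovel from its cork mat, push the feet against the tray's back rim until all four ride on the shovel together, lift them clear and tip them gently into the dish of the scale from just above it; then lay the shovel back flat on its mat and let go. Do not touch the polished feet with the fingers, and leave the collars and everything else on the bench where they are.

Things in the scene. Friction and masses are not known exactly. Their poses are not given: they have to be found in the camera images.
- tray: sorting tray, fixed: dark floor 260 mm (x) by 340 mm (y), 4 mm thick, wooden rims 8 mm thick and 20 mm high above the floor along its back (+x) and both sides; front (-x) open. Origin under its centre at bench level; floor surface at z 4 mm, back rim's inner face at x +122 mm, side rims' at y +-162 mm.
- tray_back (a point): the foot of the back rim's inner face, at the middle of its length, on the tray's floor surface (axes as the tray; the rim's face is square to x)
- shovel: flat steel shovel with a pale wooden handle, 0.2 kg, loose, flat on the mat. Origin: middle of the pan's underside; +x out of the open mouth, handle to -x, z up. Pan 92 mm long, 116 wide (112 inside), floor 2 mm, tapering over the last 24 mm to a 0.5 mm lip. Back wall 30 mm high, cheeks 30 down to 6 mm. Level handle 16 mm wide, 22 high, x -56 to -160, axis at z 42 mm.
- shovel_grip (a point): the place to hold the shovel: on the handle's centre line, 40 mm behind the pan's back wall and 132 mm behind the lip, 42 mm above the pan's underside (axes as the shovel)
- shovel_lip (a point): the middle of the shovel's lip, on its underside (axes as the shovel); x of the shovel +46 mm
- foot1: one of four polished silver bun feet, loose on the tray: round squat button 25 mm across, 13 mm high, flat underside 14 mm across, about 35 g. Origin at its centre, 6.5 mm up. Slippery: slides on the shovel at slopes over 14 to 20 degrees. The four lie in a group under 95 mm wide across the tray's y, within 130 mm of the back rim.
- foot2: one of four polished silver bun feet, loose on the tray: round squat button 25 mm across, 13 mm high, flat underside 14 mm across, about 35 g. Origin at its centre, 6.5 mm up. Slippery: slides on the shovel at slopes over 14 to 20 degrees. The four lie in a group under 95 mm wide across the tray's y, within 130 mm of the back rim.
- foot3: one of four polished silver bun feet, loose on the tray: round squat button 25 mm across, 13 mm high, flat underside 14 mm across, about 35 g. Origin at its centre, 6.5 mm up. Slippery: slides on the shovel at slopes over 14 to 20 degrees. The four lie in a group under 95 mm wide across the tray's y, within 130 mm of the back rim.
- foot4: one of four polished silver bun feet, loose on the tray: round squat button 25 mm across, 13 mm high, flat underside 14 mm across, about 35 g. Origin at its centre, 6.5 mm up. Slippery: slides on the shovel at slopes over 14 to 20 degrees. The four lie in a group under 95 mm wide across the tray's y, within 130 mm of the back rim.
- scale: the electronic bench scale, fixed: grey housing 200 mm wide, 48 mm high, from x -150 to +108 mm, display on its sloping front (-x); a round steel dish stands on top. Origin at bench level under the middle of the dish.
- pan (a point): centre of the dish's inner floor, 60 mm above the bench. Inner floor 59 mm in radius; the wall flares outwards to the rim, 92 mm in radius and 33 mm above this point
- mat: the shovel's cork mat, fixed: 280 mm (x) by 180 mm (y), 3 mm thick. Origin under its centre at bench level; top at z 3 mm
- collar_a: a loose fluted silver collar (open ring) 41 mm across and 22 mm high, standing on the sorting tray left of the feet; a bystander, not to be disturbed. Origin at the bottom.
- collar_b: a loose fluted silver collar (open ring) 34 mm across and 18 mm high, standing on the sorting tray right of the feet; a bystander, not to be disturbed. Origin at the bottom.
- beaker: a loose round fluted silver beaker, 70 mm across and 105 mm high, beyond the tray; a bystander, not to be disturbed. Origin at the bottom.
- vase: a loose oval fluted grey-silver vase, 69 by 85 mm and 120 mm high, beyond the tray; a bystander, not to be disturbed. Origin at the bottom.
- hammer: a loose planishing hammer lying on the bench near the robot, about 250 mm long and 26 mm high, head at its +x end, its point under the head; a bystander, not to be disturbed. Origin at the bottom.
- mallet: a loose hide mallet lying on the bench near the robot, about 260 mm long and 52 mm high, head at its +x end, its point under the head; a bystander, not to be disturbed. Origin at the bottom.
- check_weight: a loose brass check weight, 38 mm across and 60 mm high, beyond the tray; a bystander, not to be disturbed. Origin at the bottom.

How it is judged:
By the outcome, as a careful person would: the job done as asked, in the order asked, and still so for the second after the job is handed in, with the robot touching nothing.
It also fails if it takes over 72 s, if anything falls off the work surface, if the arm or the gripper's body presses on something with over 40 N, if the wrist force passes 120 N, or if a joint passes its speed limit or range.

## Robot

A 6-joint arm with a two-finger parallel gripper is mounted at the origin on the work surface. World frame = base frame: x ahead of the robot, y to its left, z up, the work surface at z = 0. Lengths are in m, angles in degrees, forces in N, time in s.
With the tool pointing down it reaches from about 0.25 to 0.725 m from the base axis. Payload 9.7 kg.
Tool frame: the origin (TCP) lies on the centre line of the jaws, within the pads' length; the fingertips stand 19 mm ahead of it and the grasp point (between the pads) is the TCP (bot.tcp_to_tips is the z of the fingertips in the tool frame, in m); z points along the fingers, y is the line along which they close (so a half turn about z gives the same grasp; the last joint's range is limited). The gripper opens to 85 mm and grips with 20 to 120 N. Pads are 22 mm wide; open, the fingers measure 114 mm over their backs; the gripper's body (76 mm by 85 mm) begins 54 mm behind the grasp point. The pads swing forward as they close: fully open they stand 13 mm farther back than shut.
Start: joints at [-69.614, 4.979, 10.078, 95.1, 0, 90], TCP at [0.192, -0.516, 0.25] pointing down, gripper open.
Joint ranges: [-179.16, 179.16], [-48.56, 103.87], [-65.8, 70.77], [-126.05, 130.52], [-82.76, 87.17], [-180, 180]. Speed limits (degrees/s): [127.2, 127.2, 147.25, 180, 180, 180].

## Interface

Orientations are given as [roll, pitch, yaw] about the fixed x, y, z axes, in that order (R = Rz(yaw) Ry(pitch) Rx(roll)).
In Python, from workcell import bot gives the robot as it stands. The module is installed in compiled form; this text tells all that it offers.
- The arm moves only by the tool play_rows, never from a script. Its argument "increments" is a list of rows, each an object with "slide": the shift along the tool's x, y, z in mm, a list of three; "angular": the turn, a rotation vector about the tool's x, y, z in degrees, a list of three; "claw": the opening, from -1 (shut) to 1 (fully open). In form: [{"slide": [x, y, z], "angular": [rx, ry, rz], "claw": claw}, ...]. A call has 1 to 8 rows; each row shifts and turns the commanded pose from where the row before left it, along the tool's axes as they then stand; what a row does not reach is not made up. A row lasts 1/10 s, in which the tool goes at most 50 mm and 8.59 degrees, less where a joint would pass 70% of its speed; a pose out of reach is approached as far as the arm can. A call is refused whole if a number of a shift passes 50 or a number of a turn 8.59, either way. A call with a gripper value outside its range is refused whole. The fingers move at their own pace and stop on an object; "squeeze" is the grip in N (left out, the last holds). Time passes only in rows, so rows that do not move let the fingers close. It gives the time, the measured TCP pose, the force, the opening and the grip force at its end, in the units of the state.
- bot.get_obs(): the state, without advancing time (a new reading comes with each control period).
- bot.camera(name): name is "scene" or "side" or "wrist"; returns the picture (480x640x3 uint8, red, green, blue); there is no depth.
- bot.camera_info(name): a dict with "fovy" (degrees; the focal length in pixels is half the picture's height over the tangent of half this angle, whatever the lens; pixels are square), "cx", "cy" (the principal point, pixels), "R" (3x3) and "t" (3): a world point X has camera coordinates R X + t. Camera axes: x right, y down, z forward; pixel columns grow to the right and rows downward; lengths in m; the calibration is good to about 2 mm. A picture is of the moment at which its call begins: read the wrist's pose just before it. camera_info takes no time and is no camera call; for the wrist camera it gives the pose at the moment of the call.
- bot.job_done(): hands the job in; it is judged then, once.
The state is a dict: "time": time; "q": joint angles; "qd": joint speeds; "joint_efforts": joint torques, N m; "ee_pos": TCP position; "tcp_rot": TCP orientation; "wrist_force": force on the tool from outside, world axes, zero at the start; "torque": the same for the moment, N m; "opening": finger opening in m; "grasp_force": force on a finger pad.
Only numpy, scipy, OpenCV 4.12 (cv2) and the standard library are available. Lean on these libraries where they do the work, as an engineer would, in place of code of your own. Each camera call takes 0.05 s, during which the arm holds its last target. There are 200 camera calls.

## Working session

There is one attempt and no reset: what is moved stays moved. The work goes in short steps, Python scripts to look and compute and a tool call to move; the robot and the scene stay as the last step left them, time stands still between calls to the robot, and variables do not carry over. Pictures are saved under pics/ and viewed, at most 10 in all, crops included, and the job is handed in when it is done.

Besides the shell and the picture viewer there is one more tool, called after "Call:" in YAML: its name, and indented under it one key for each argument. play_rows: Moves the arm, as the interface text tells. Its arguments: {"type":"object","properties":{"increments":{"type":"array"},"squeeze":{"type":"number"}},"required":["increments"]}

```bash
mkdir -p pics
cat > h.py <<'E'
from workcell import bot
import numpy as np, cv2
from scipy.spatial.transform import Rotation as Ro
def cam(n):
    i=bot.camera_info(n); im=bot.camera(n); return im,i
def save(im,f): cv2.imwrite('pics/'+f,cv2.cvtColor(im,cv2.COLOR_RGB2BGR))
def ray(i,u,v):
    f=240/np.tan(np.radians(i['fovy'])/2); R=np.array(i['R']);t=np.array(i['t'])
    d=R.T@np.array([(u-i['cx'])/f,(v-i['cy'])/f,1]); return -R.T@t,d/np.linalg.norm(d)
def plane(i,u,v,z):
    o,d=ray(i,u,v); return o+d*(z-o[2])/d[2]
def tri(rs):
    A=sum(np.eye(3)-np.outer(d,d) for o,d in rs); b=sum((np.eye(3)-np.outer(d,d))@o for o,d in rs)
    X=np.linalg.solve(A,b); return X,[np.linalg.norm((np.eye(3)-np.outer(d,d))@(X-o)) for o,d in rs]
def proj(i,X):
    f=240/np.tan(np.radians(i['fovy'])/2); c=np.array(i['R'])@X+np.array(i['t']); return f*c[0]/c[2]+i['cx'],f*c[1]/c[2]+i['cy']
E
python3 - <<'E'
from h import *
import pickle
np.set_printoptions(precision=4,suppress=True)
d={}
for n in('scene','side'):
    im,i=cam(n); save(im,n+'0.png'); d[n]=(im,i); print(n,i)
pickle.dump(d,open('d0.pkl','wb'))
print(bot.get_obs(), bot.tcp_to_tips)
E
```

```text
scene {'fovy': 47.89147157331169, 'cx': 305.6307352447708, 'cy': 238.528230049948, 'R': array([[-0.1156,  0.9933, -0.0039],
       [ 0.8211,  0.0934, -0.5631],
       [-0.559 , -0.0683, -0.8264]]), 't': array([ 0.0731, -0.3885,  1.4937])}
side {'fovy': 57.083641895179866, 'cx': 317.9770964426568, 'cy': 234.8400486580302, 'R': array([[-0.9993, -0.0339, -0.0186],
       [-0.005 ,  0.5908, -0.8068],
       [ 0.0383, -0.8061, -0.5905]]), 't': array([0.5227, 0.0506, 0.8847])}
{'time': 0.1, 'q': array([-69.6153,   5.0094,  10.039 ,  95.0986,  -0.0016,  90.0001]), 'qd': array([-0.0384, -0.02  ,  0.1764, -0.0033, -0.0122,  0.0144]), 'joint_efforts': array([ -0.0004, -52.1562,  46.5652,   0.0161,  -0.    ,   0.    ]), 'ee_pos': array([ 0.1915, -0.5154,  0.2496]), 'tcp_rot': array([-179.9309,    0.0016,   20.3846]), 'wrist_force': array([ 0.5518, -0.1924,  0.7313]), 'torque': array([-0.0365,  0.0256, -0.0247]), 'grasp_force': 0.0, 'opening': 0.08524123556522264} 0.019
```

View pics/scene0.png

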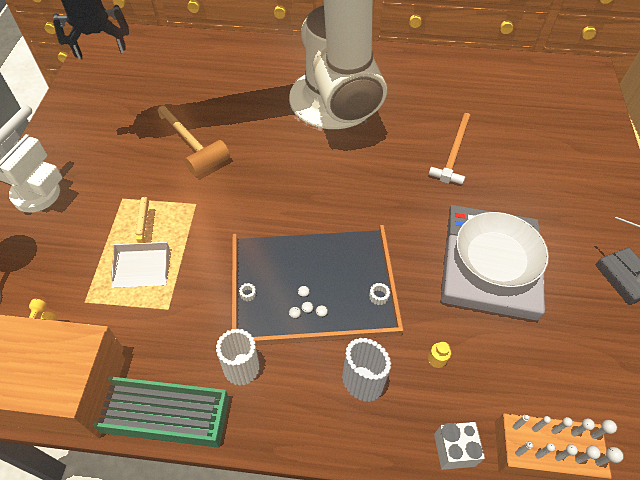

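View pics/side0.png

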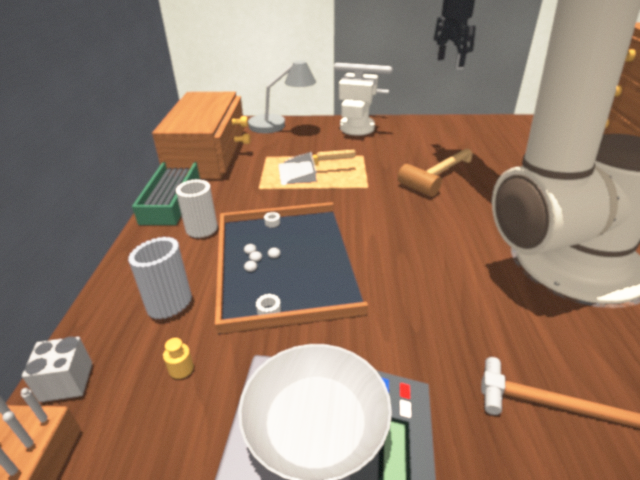

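The scene view shows the mat and shovel at about (142,255), the tray at (316,283), the feet at (303,291), (307,308), (294,313) and (321,311), and the dish at (500,250). The side view shows the same layout. I'll measure with masks next.

Run:
```python
from h import *
import pickle
np.set_printoptions(precision=4,suppress=True)
d=pickle.load(open('d0.pkl','rb'))
S,si=d['scene'];T,ti=d['side']
def blobs(im,box,f,mn):
    x0,y0,x1,y1=box; h=cv2.cvtColor(im,cv2.COLOR_RGB2HSV).astype(int); m=np.zeros(im.shape[:2],np.uint8)
    m[y0:y1,x0:x1]=f(h[y0:y1,x0:x1]).astype(np.uint8)
    n,l,s,c=cv2.connectedComponentsWithStats(m); return m,[(c[k],s[k][:5]) for k in range(1,n) if s[k][4]>=mn],l
# tray floor: dark bluish
dark=lambda h:(h[...,2]<75)&((h[...,0]>90)&(h[...,0]<150)|(h[...,1]<60))
for im,i,b,n in((S,si,(220,215,410,345),'scene'),(T,ti,(205,195,375,335),'side')):
    m,bl,l=blobs(im,b,dark,1500); print(n,[(c,s) for c,s in bl])
    c=max(cv2.findContours(m,0,2)[0],key=cv2.contourArea); q=cv2.approxPolyDP(cv2.convexHull(c),6,True)[:,0]
    print('tray q',[(p,plane(i,*p,.004)[:2]) for p in q])
    m,bl,l=blobs(im,b,lambda h:(h[...,2]>120)&(h[...,1]<70),15)
    for c,s in bl: print('white',c,s,plane(i,*c,.0105)[:2])
    
for im,i,b,n in((S,si,(80,190,205,315),'scene'),(T,ti,(255,140,375,195),'side')):
    h=cv2.cvtColor(im,cv2.COLOR_RGB2HSV)
    pts=[(142,265),(115,290),(143,215),(143,235),(180,220),(100,295)] if n=='scene' else [(296,170),(335,155),(340,162),(350,175),(270,183)]
    print([(p,h[p[1],p[0]]) for p in pts])
z=np.hstack([cv2.resize(S[190:315,80:205],None,fx=3.2,fy=3.2,interpolation=2),cv2.resize(T[140:200,255:380],(400,192),interpolation=2) if 0 else np.pad(cv2.resize(T[140:200,255:380],(400,192),interpolation=2),((0,208),(0,0),(0,0)))])
save(z,'z1.png')
```

```text
scene []
tray q [(array([322, 317], dtype=int32), array([0.6686, 0.0382]))]
white [247.061 291.507] [239 283  17  19 213] [ 0.6307 -0.1247]
white [379.0094 293.326 ] [369 283  21  22 319] [0.6035 0.1521]
white [303.1667 290.7292] [298 286  11  11  96] [ 0.6154 -0.0072]
white [306.8113 306.6698] [301 301  12  12 106] [0.6518 0.0047]
white [321.1495 310.3458] [315 305  13  12 107] [0.6569 0.0351]
white [294.4673 311.8972] [289 307  12  11 107] [ 0.6667 -0.0192]
white [236.6462 337.6154] [220 329  35  16 455] [ 0.7364 -0.1269]
white [362.8552 341.6414] [348 338  32   7 145] [0.7163 0.1245]
side []Traceback (most recent call last):
  File "<stdin>", line 14, in <module>
ValueError: max() iterable argument is empty
```

Run:
```python
from h import *
import pickle
np.set_printoptions(precision=4,suppress=True)
d=pickle.load(open('d0.pkl','rb'))
S,si=d['scene'];T,ti=d['side']
for im,i,b,seed,n in((S,si,(220,215,410,345),(290,260),'scene'),(T,ti,(205,195,375,335),(300,280),'side')):
    g=cv2.GaussianBlur(im,(3,3),0); m=np.zeros((482,642),np.uint8)
    cv2.floodFill(g.copy(),m,seed,0,(18,)*3,(18,)*3,4|cv2.FLOODFILL_MASK_ONLY|cv2.FLOODFILL_FIXED_RANGE|(255<<8)); m=m[1:-1,1:-1]
    c=max(cv2.findContours(m,0,2)[0],key=cv2.contourArea); q=cv2.approxPolyDP(cv2.convexHull(c),5,True)[:,0]
    print(n,im[seed[1],seed[0]],cv2.contourArea(c),'tray q',[(p,plane(i,*p,.004)[:2]) for p in q])
    h=cv2.cvtColor(im,cv2.COLOR_RGB2HSV).astype(int)
    w=np.zeros(m.shape,np.uint8); x0,y0,x1,y1=b; hh=h[y0:y1,x0:x1]; w[y0:y1,x0:x1]=(hh[...,2]>120)&(hh[...,1]<70)
    k,l,s,ce=cv2.connectedComponentsWithStats(w)
    if n=='side':
        for j in range(1,k):
            if s[j][4]>15: print('white',ce[j],s[j],plane(i,*ce[j],.0105)[:2])
# scale dish rim: bright blob
for im,i,b,n in((S,si,(450,205,555,295),'scene'),(T,ti,(235,340,400,478),'side')):
    h=cv2.cvtColor(im,cv2.COLOR_RGB2HSV).astype(int); x0,y0,x1,y1=b
    for p in ([(500,250),(500,216),(460,300),(480,280)] if n=='scene' else [(315,440),(315,355),(250,470)]): print(n,p,h[p[1],p[0]])
z=np.hstack([cv2.resize(S[190:315,80:205],None,fx=3.2,fy=3.2,interpolation=2),np.pad(cv2.resize(T[140:200,255:380],(400,192),interpolation=2),((0,208),(0,0),(0,0)))])
save(z,'z1.png')
```

```text
scene [87 90 93] 12193.5 tray q [(array([378, 231], dtype=int32), array([0.4385, 0.144 ])), (array([394, 326], dtype=int32), array([0.672, 0.186])), (array([253, 335], dtype=int32), array([ 0.7243, -0.0964])), (array([238, 320], dtype=int32), array([ 0.6949, -0.1327])), (array([239, 247], dtype=int32), array([ 0.5176, -0.1638])), (array([265, 237], dtype=int32), array([ 0.4842, -0.1102]))]
side [79 87 99] 10529.5 tray q [(array([332, 213], dtype=int32), array([ 0.4957, -0.1625])), (array([360, 300], dtype=int32), array([0.4426, 0.1234])), (array([223, 317], dtype=int32), array([0.6836, 0.169 ])), (array([226, 224], dtype=int32), array([ 0.7363, -0.1157]))]
white [209.3844 216.0987] [205 195  12  42 385] [ 0.7787 -0.138 ]
white [271.6636 219.    ] [263 212  18  16 220] [ 0.6328 -0.127 ]
white [251.4198 256.4956] [243 243  19  28 343] [0.6579 0.0087]
white [273.4463 251.8182] [267 247  14  11 121] [ 0.6148 -0.007 ]
white [267.6638 303.4754] [255 293  26  22 467] [0.608  0.1412]
scene (500, 250) [ 24  15 246]
scene (500, 216) [ 19  24 232]
scene (460, 300) [  6  34 105]
scene (480, 280) [ 11  23 121]
side (315, 440) [ 18   5 253]
side (315, 355) [ 18  13 236]
side (250, 470) [  0   9 229]
```

View pics/z1.png

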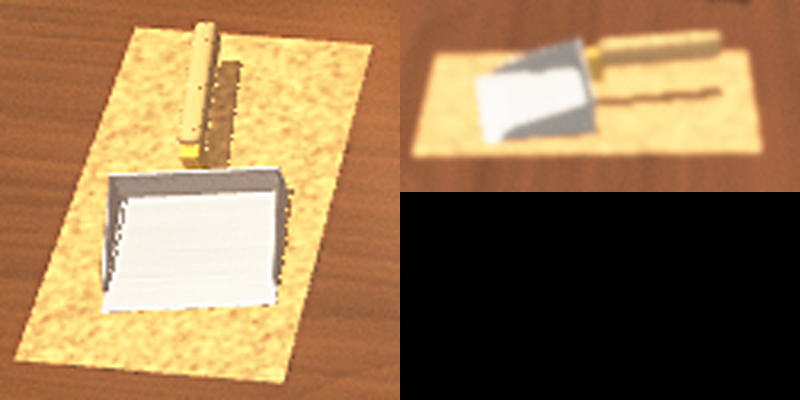

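The crop shows the lip corners at crop (104,311) and (275,304), the back wall's top corners at (108,176) and (284,169), and the handle top running from (205,24) to (191,141). In the side crop the lip corners are at (476,76) and (488,141), and the handle end is at (721,33–52).

Run:
```python
from h import *
import pickle
np.set_printoptions(precision=4,suppress=True)
d=pickle.load(open('d0.pkl','rb'))
S,si=d['scene'];T,ti=d['side']
s=lambda x,y:(80+x/3.2-.34,190+y/3.2-.34); t=lambda x,y:(255+(x-400)/3.2-.34,140+y/3.2-.34)
rs=[]
for n,a,b in(('lipR',s(104,311),t(476,76)),('lipL',s(275,304),t(488,141)),('wallR',s(108,176),t(582,40)),('wallL',s(284,169),t(596,131)),('hEnd',s(205,23),t(721,33)),('matNR',s(136,27),t(749,50)),('matNL',s(372,45),t(762,151)),('matFR',s(15,359),t(435,52)),('matFL',s(284,383),t(413,155))):
    X,e=tri([ray(si,*a),ray(ti,*b)]); print(n,X,np.array(e), 'scene at z', plane(si,*a,{'l':.0035,'w':.033,'h':.056,'m':.003}[n[0]]))
a=plane(si,*s(205.5,24),.056);b=plane(si,*s(191,139),.056);print('handle top',a,b,np.degrees(np.arctan2(*(b-a)[1::-1])))
# dish rim
for im,i,seed,n in((S,si,(500,250),'scene'),(T,ti,(315,440),'side')):
    h=cv2.cvtColor(im,cv2.COLOR_RGB2HSV); m=((h[...,2]>170)&(h[...,1]<60)).astype(np.uint8)
    k,l,st,c=cv2.connectedComponentsWithStats(m); j=l[seed[1],seed[0]]
    hull=cv2.convexHull(max(cv2.findContours((l==j).astype(np.uint8),0,2)[0],key=cv2.contourArea))
    P=np.array([plane(i,*p,.093)[:2] for p in hull[:,0]],np.float32)
    print(n,st[j],cv2.minEnclosingCircle(P))
```

```text
lipR [ 0.6486 -0.4149  0.0038] [0.0002 0.0002] scene at z [ 0.6487 -0.415   0.0035]
lipL [ 0.6279 -0.3043  0.0008] [0.0011 0.0011] scene at z [ 0.6304 -0.3026  0.0035]
wallR [ 0.5564 -0.4351  0.0276] [0.0013 0.0013] scene at z [ 0.5612 -0.4315  0.033 ]
wallL [ 0.5341 -0.3186  0.0085] [0.007 0.007] scene at z [ 0.5419 -0.3133  0.033 ]
hEnd [ 0.4368 -0.3947  0.0529] [0.0014 0.0014] scene at z [ 0.4408 -0.3924  0.056 ]
matNR [ 0.4072 -0.4701  0.0006] [0.0013 0.0013] scene at z [ 0.4105 -0.468   0.003 ]
matNL [ 0.4052 -0.2895  0.0007] [0.0004 0.0004] scene at z [ 0.4073 -0.2885  0.003 ]
matFR [ 0.6907 -0.4612  0.0045] [0. 0.] scene at z [ 0.69   -0.4621  0.003 ]
matFL [ 0.6858 -0.2825  0.0009] [0.0002 0.0002] scene at z [ 0.687  -0.2816  0.003 ]
handle top [ 0.4417 -0.3918  0.056 ] [ 0.5397 -0.3734  0.056 ] 10.634301468194192
scene [ 445  212  103  101 7293] ((0.5507509708404541, 0.3730246126651764), 0.1314687579870224)
side [  216   344   188   136 18758] ((0.5161002278327942, 0.41143304109573364), 0.11948467046022415)
```

Call:
play_rows:
  increments:
    - {"slide": [40,-2,5],"angular": [0,0,0],"claw": 1}
    - {"slide": [40,-2,5],"angular": [0,0,0],"claw": 1}
    - {"slide": [40,-2,5],"angular": [0,0,0],"claw": 1}
    - {"slide": [40,-2,5],"angular": [0,0,0],"claw": 1}
    - {"slide": [40,-2,5],"angular": [0,0,0],"claw": 1}
    - {"slide": [40,-2,5],"angular": [0,0,0],"claw": 1}
    - {"slide": [40,-2,5],"angular": [0,0,5],"claw": 1}
    - {"slide": [40,-2,5],"angular": [0,0,5],"claw": 1}

```text
time: 0.9
ee_pos: [0.4885, -0.3912, 0.2098]
tcp_rot: [-180.0, 0.0, 10.2]
wrist_force: [0.2, -1.9, 0.0]
opening: 0.0858
grasp_force: 0.0
```

Run:
```python
from h import *
np.set_printoptions(precision=4,suppress=True)
o=bot.get_obs(); print(o['q'],o['ee_pos'],o['tcp_rot'])
im,i=cam('wrist'); save(im,'w1.png'); print(i); import pickle; pickle.dump((im,i),open('w1.pkl','wb'))
```

```text
[-38.6881  15.0199  17.0416  92.0517   0.0016 131.108 ] [ 0.4885 -0.3912  0.2098] [-179.9764    0.0185   10.2039]
{'fovy': 66.7981186174812, 'cx': 319.68216401465776, 'cy': 241.538915369945, 'R': array([[ 0.1762, -0.9844, -0.0008],
       [-0.9402, -0.1686,  0.2959],
       [-0.2914, -0.0513, -0.9552]]), 't': array([-0.4702,  0.3658,  0.4635])}
```

View pics/w1.png

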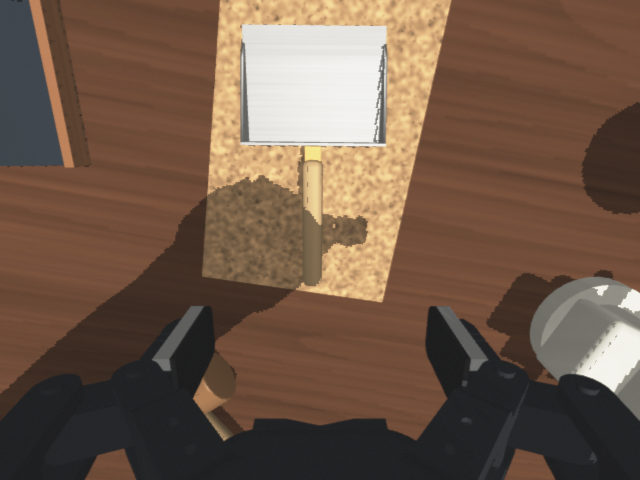

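The wrist picture shows the lip corners at (241,26) and (387,26), the back wall's top at row 143, and the handle from (313,160) to (312,284).

Run:
```python
from h import *
import pickle
np.set_printoptions(precision=4,suppress=True)
im,i=pickle.load(open('w1.pkl','rb')); S,si=pickle.load(open('d0.pkl','rb'))['scene']
s=lambda x,y:(80+x/3.2-.34,190+y/3.2-.34)
L=plane(i,387,26,.0045);R=plane(i,241,26,.0045);W=[plane(i,386,144,.033),plane(i,241,143,.033)]
# note image left = +y
m=(L+R)/2;w=(W[0]+W[1])/2; print(L,R,m,W,w)
for k in [(L-R),(W[0]-W[1])]: print(np.degrees(np.arctan2(k[0],-k[1])), np.linalg.norm(k))
# handle top edge columns
h=cv2.cvtColor(im,cv2.COLOR_RGB2HSV)
a=plane(i,313,162,.056);b=plane(i,312,282,.056);print('handle',a,b,np.degrees(np.arctan2(*(a-b)[1::-1])),np.linalg.norm(a-b))
for p,q in(((387,26),s(104,311)),((241,26),s(275,304)),((312,270),s(205,26))): print(tri([ray(i,*p),ray(si,*q)]))
```

```text
[ 0.6487 -0.4164  0.0045] [ 0.6281 -0.3012  0.0045] [ 0.6384 -0.3588  0.0045] [array([ 0.5597, -0.4314,  0.033 ]), array([ 0.54  , -0.3172,  0.033 ])] [ 0.5499 -0.3743  0.033 ]
10.137305720384761 0.11694627743555483
9.76890421846374 0.11589354785885764
handle [ 0.5375 -0.3765  0.056 ] [ 0.4414 -0.3923  0.056 ] 9.350755922549258 0.09747094649112496
(array([ 0.6487, -0.4159,  0.0032]), [np.float64(0.0007370114305972679), np.float64(0.000737011430597202)])
(array([ 0.6292, -0.3019,  0.0029]), [np.float64(0.0012867005978941673), np.float64(0.0012867005978941888)])
(array([ 0.4534, -0.3884,  0.0657]), [np.float64(0.0027583750708503724), np.float64(0.0027583750708503694)])
```

Call:
play_rows:
  increments:
    - {"slide": [11,-3,30],"angular": [0,0,0.2],"claw": 1}
    - {"slide": [10.5,-3,35],"angular": [0,0,0],"claw": 1}
    - {"slide": [0,0,35],"angular": [0,0,0],"claw": 1}
    - {"slide": [0,0,35],"angular": [0,0,0],"claw": 1}
    - {"slide": [0,0,20],"angular": [0,0,0],"claw": 1}
    - {"slide": [0,0,10],"angular": [0,0,0],"claw": 1}
    - {"slide": [0,0,0],"angular": [0,0,0],"claw": -1}
    - {"slide": [0,0,0],"angular": [0,0,0],"claw": -1}
  squeeze: 90

```text
time: 1.75
ee_pos: [0.5077, -0.383, 0.0464]
tcp_rot: [179.9, -0.0, 10.2]
wrist_force: [1.0, -0.1, 0.7]
opening: 0.0589
grasp_force: 0.0
```

Call:
play_rows:
  increments:
    - {"slide": [0,0,0],"angular": [0,0,0],"claw": -1}
    - {"slide": [0,0,0],"angular": [0,0,0],"claw": -1}
    - {"slide": [0,0,0],"angular": [0,0,0],"claw": -1}
    - {"slide": [0,0,0],"angular": [0,0,0],"claw": -1}

```text
time: 2.15
ee_pos: [0.5077, -0.3828, 0.0464]
tcp_rot: [179.9, -0.1, 10.2]
wrist_force: [-1.8, 1.4, 5.0]
opening: 0.0146
grasp_force: 87.6
```

Run:
```python
from h import *
import pickle
np.set_printoptions(precision=4,suppress=True)
d=pickle.load(open('d0.pkl','rb')); wi,ww=pickle.load(open('w1.pkl','rb'))
def fit(P,n):
    P=np.array(P,np.float32); 
    vx,vy,x,y=cv2.fitLine(P,cv2.DIST_HUBER,0,1e-4,1e-4)[:,0]; r=np.abs((P-[x,y])@[-vy,vx]); print(n,len(P),'pt',x,y,'ang',np.degrees(np.arctan2(vy,vx)),'med res',np.median(r)); return vx,vy,x,y
for n,seed,box in(('scene',(290,260),0),('side',(300,280),0)):
    im,i=d[n]; g=cv2.GaussianBlur(im,(3,3),0); m=np.zeros((482,642),np.uint8)
    cv2.floodFill(g.copy(),m,seed,0,(22,)*3,(22,)*3,4|cv2.FLOODFILL_MASK_ONLY|cv2.FLOODFILL_FIXED_RANGE|(255<<8)); m=cv2.morphologyEx(m[1:-1,1:-1],3,np.ones((9,9)))
    rows=range(250,315) if n=='scene' else range(235,305)
    l=[(np.flatnonzero(m[r])[0]-.5,r) for r in rows]; R=[(np.flatnonzero(m[r])[-1]+.5,r) for r in rows]
    fit([plane(i,*p,.004)[:2] for p in l],n+' left'); fit([plane(i,*p,.004)[:2] for p in R],n+' right')
    if n=='scene':
        cols=range(260,360); fit([plane(i,c,np.flatnonzero(m[:,c])[-1]+.5,.024)[:2] for c in cols],'scene bottom = rim top inner edge z.024')
    else:
        for lo,nm in((0,'top'),(-1,'bot')):
            fit([plane(i,c,np.flatnonzero(m[:,c])[lo]+(.5 if lo else -.5),.004)[:2] for c in range(240,325)],'side '+nm)
# dish: bright interior white inside ellipse by scene columns/rows
im,i=d['scene']; h=cv2.cvtColor(im,cv2.COLOR_RGB2HSV)
for r in (235,250): print(r,[ (c,*h[r,c][1:]) for c in (*range(448,466,2),*range(540,556,2))])
print([(r,*h[r,502][1:]) for r in (*range(206,222,2),*range(276,296,2))])
z=np.hstack([cv2.resize(im[195:325,435:560],None,fx=3.2,fy=3.2,interpolation=2),cv2.resize(d['side'][0][335:465,225:405],None,fx=2.22,fy=3.2,interpolation=2)])
save(z,'z2.png');print(z.shape)
```

```text
scene left 65 pt 0.596323 -0.152389 ang 10.699819 med res 5.9347336e-09
scene right 65 pt 0.5739826 0.17111744 ang 11.152991 med res 0.000652563
scene bottom = rim top inner edge z.024 100 pt 0.7131803 0.017310144 ang -79.53202 med res 0.0005281879
side left 70 pt 0.71321887 0.017571945 ang -79.12417 med res 0.00043167098
side right 70 pt 0.4569055 0.034348592 ang -79.19357 med res 0.0006324651
side top 85 pt 0.5872711 -0.15107366 ang 11.239751 med res 0.0014472997
side bot 85 pt 0.56328505 0.14725287 ang 10.378343 med res 0.00094858685
235 [(448, np.uint8(41), np.uint8(81)), (450, np.uint8(19), np.uint8(176)), (452, np.uint8(21), np.uint8(206)), (454, np.uint8(26), np.uint8(179)), (456, np.uint8(30), np.uint8(128)), (458, np.uint8(6), np.uint8(255)), (460, np.uint8(30), np.uint8(210)), (462, np.uint8(32), np.uint8(217)), (464, np.uint8(34), np.uint8(217)), (540, np.uint8(63), np.uint8(232)), (542, np.uint8(152), np.uint8(146)), (544, np.uint8(138), np.uint8(159)), (546, np.uint8(141), np.uint8(155)), (548, np.uint8(142), np.uint8(160)), (550, np.uint8(146), np.uint8(152)), (552, np.
[... 649 characters left out ...]
54, np.uint8(142), np.uint8(153))]
[(206, np.uint8(148), np.uint8(159)), (208, np.uint8(136), np.uint8(159)), (210, np.uint8(138), np.uint8(151)), (212, np.uint8(121), np.uint8(165)), (214, np.uint8(23), np.uint8(229)), (216, np.uint8(21), np.uint8(231)), (218, np.uint8(21), np.uint8(231)), (220, np.uint8(20), np.uint8(235)), (276, np.uint8(11), np.uint8(250)), (278, np.uint8(11), np.uint8(250)), (280, np.uint8(9), np.uint8(254)), (282, np.uint8(31), np.uint8(214)), (284, np.uint8(34), np.uint8(180)), (286, np.uint8(26), np.uint8(156)), (288, np.uint8(31), np.uint8(122)), (290, np.uint8(33), np.uint8(122)), (292, np.uint8(29), np.uint8(122)), (294, np.uint8(36), np.uint8(119))]
(416, 800, 3)
```

View pics/z2.png

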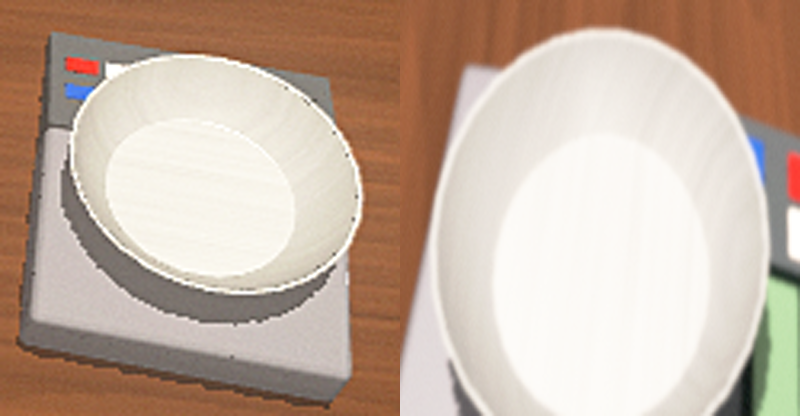

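Call:
play_rows:
  increments:
    - {"slide": [0,0,-10],"angular": [0,0,0],"claw": -1}
    - {"slide": [0,0,-20],"angular": [0,0,0],"claw": -1}
    - {"slide": [0,0,-30],"angular": [0,0,0],"claw": -1}
    - {"slide": [0,0,-30],"angular": [0,0,0],"claw": -1}
    - {"slide": [0,0,0],"angular": [0,0,0],"claw": -1}

```text
time: 2.65
ee_pos: [0.5086, -0.3836, 0.1404]
tcp_rot: [179.7, -0.2, 10.2]
wrist_force: [0.4, -0.7, -1.1]
opening: 0.0148
grasp_force: 88.1
```

The crops show the dish rim in the scene crop from (69,150) to (362,190) and (185,55) to (240,293). In the side crop it spans x 437–768 with its top at (605,28).

Call:
play_rows:
  increments:
    - {"slide": [0,-30,0],"angular": [0,0,0],"claw": -1}
    - {"slide": [0,-50,0],"angular": [0,0,0],"claw": -1}
    - {"slide": [0,-50,0],"angular": [0,0,0],"claw": -1}
    - {"slide": [0,-50,0],"angular": [0,0,0],"claw": -1}
    - {"slide": [0,-50,0],"angular": [0,0,0],"claw": -1}
    - {"slide": [0,-50,0],"angular": [0,0,0],"claw": -1}
    - {"slide": [0,-45,0],"angular": [0,0,0],"claw": -1}
    - {"slide": [0,-30,0],"angular": [0,0,-0.5],"claw": -1}

```text
time: 3.45
ee_pos: [0.4432, -0.0308, 0.1347]
tcp_rot: [-180.0, 0.0, 10.8]
wrist_force: [1.4, -0.3, -1.4]
opening: 0.0146
grasp_force: 88.4
```

Run:
```python
from h import *
import pickle
from scipy.optimize import least_squares
np.set_printoptions(precision=4,suppress=True)
d=pickle.load(open('d0.pkl','rb'))
si=d['scene'][1];ti=d['side'][1]
s=lambda x,y:(435+x/3.2-.34,195+y/3.2-.34); t=lambda x,y:(225+(x-400)/2.22-.3,335+y/3.2-.34)
def circ(P,n):
    P=np.array(P)[:,:2]; r=least_squares(lambda c:np.hypot(*(P-c[:2]).T)-c[2],[*P.mean(0),.08]).x; print(n,r)
circ([plane(si,*s(*p),.093) for p in((69,150),(362,190),(185,55),(240,293))],'rim scene')
circ([plane(ti,*t(*p),.093) for p in((437,240),(768,240),(605,28))],'rim side')
circ([plane(si,*s(*p),.060) for p in((105,183),(295,205),(180,118),(220,277))],'floor scene')
circ([plane(ti,*t(*p),.060) for p in((493,275),(710,275),(604,133))],'floor side')
o=bot.get_obs(); print(o['q'],o['ee_pos'],o['tcp_rot'])
im,i=cam('scene');j,k=cam('side'); 
save(np.hstack([im[190:350,190:420],cv2.resize(j[180:340,190:420],None,fx=1,fy=1)]),'z3.png'); save(np.vstack([cv2.resize(im[190:350,190:430],(600,400)),]),'z3.png')
```

```text
rim scene [0.5145 0.3892 0.091 ]
rim side [0.5108 0.3888 0.0898]
floor scene [0.5135 0.3895 0.0612]
floor side [0.512  0.3895 0.0612]
[ -3.9904 -10.2291 -17.3437  82.9404   0.0191 165.2453] [ 0.4432 -0.0308  0.1347] [-179.9675    0.0483   10.7644]
```

View pics/z3.png

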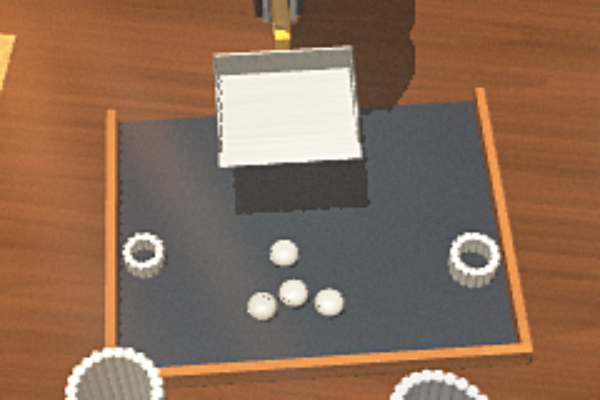

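The picture shows the shovel level and square above the tray's front, its lip at crop row 163. The feet are at (284,252), (293,292), (262,305) and (329,302), and both collars are well clear. The dish centre is at (0.513, 0.389). Next I lower the shovel with the lip 1.5° down.

Call:
play_rows:
  increments:
    - {"slide": [0,2.5,20],"angular": [0,-0.5,0],"claw": -1}
    - {"slide": [0,0,25],"angular": [0,-0.5,0],"claw": -1}
    - {"slide": [0,0,20],"angular": [0,-0.5,0],"claw": -1}
    - {"slide": [0,0,10],"angular": [0,0,0],"claw": -1}
    - {"slide": [0,0,3],"angular": [0,0,0],"claw": -1}
    - {"slide": [0,0,0],"angular": [0,0,0],"claw": -1}
  squeeze: 110

```text
time: 4.15
ee_pos: [0.444, -0.0361, 0.0573]
tcp_rot: [-180.0, 1.5, 10.7]
wrist_force: [0.6, 0.3, -3.2]
opening: 0.0142
grasp_force: 110.2
```

Call:
play_rows:
  increments:
    - {"slide": [0,0,1],"angular": [0,0,0],"claw": -1}
    - {"slide": [0,0,1],"angular": [0,0,0],"claw": -1}

```text
time: 4.35
ee_pos: [0.4446, -0.0359, 0.0562]
tcp_rot: [180.0, 1.4, 10.7]
wrist_force: [-0.4, 0.2, -2.3]
opening: 0.0144
grasp_force: 110.2
```

Call:
play_rows:
  increments:
    - {"slide": [0,0,1],"angular": [0,0,0],"claw": -1}
    - {"slide": [0,0,1],"angular": [0,0,0],"claw": -1}

```text
time: 4.55
ee_pos: [0.4442, -0.0358, 0.0536]
tcp_rot: [180.0, 1.5, 10.7]
wrist_force: [-0.7, -0.2, -3.0]
opening: 0.0145
grasp_force: 110.2
```

Call:
play_rows:
  increments:
    - {"slide": [0,0,1],"angular": [0,0,0],"claw": -1}
    - {"slide": [0,0,1],"angular": [0,0,0],"claw": -1}
    - {"slide": [0,0,0],"angular": [0,0,0],"claw": -1}

```text
time: 4.85
ee_pos: [0.444, -0.0359, 0.0513]
tcp_rot: [180.0, 1.5, 10.7]
wrist_force: [1.0, 0.5, -1.9]
opening: 0.014
grasp_force: 110.3
```

Call:
play_rows:
  increments:
    - {"slide": [0,0,1],"angular": [0,0,0],"claw": -1}
    - {"slide": [0,0,0],"angular": [0,0,0],"claw": -1}

```text
time: 5.05
ee_pos: [0.444, -0.0359, 0.0505]
tcp_rot: [180.0, 1.5, 10.7]
wrist_force: [-1.7, -1.7, 1.5]
opening: 0.0141
grasp_force: 110.6
```

Call:
play_rows:
  increments:
    - {"slide": [0,0,1],"angular": [0,0,0],"claw": -1}
    - {"slide": [0,0,0],"angular": [0,0,0],"claw": -1}

```text
time: 5.25
ee_pos: [0.444, -0.0359, 0.0496]
tcp_rot: [180.0, 1.5, 10.7]
wrist_force: [-2.0, -0.3, 4.7]
opening: 0.0141
grasp_force: 111.0
```

Call:
play_rows:
  increments:
    - {"slide": [5,0,-0.13],"angular": [0,0,0],"claw": -1}
    - {"slide": [8,0,-0.2],"angular": [0,0,0],"claw": -1}
    - {"slide": [8,0,-0.2],"angular": [0,0,0],"claw": -1}
    - {"slide": [7,0,-0.18],"angular": [0,0,0],"claw": -1}
    - {"slide": [7,0,-0.18],"angular": [0,0,0],"claw": -1}
    - {"slide": [7,0,-0.18],"angular": [0,0,0],"claw": -1}
    - {"slide": [7,0,-0.18],"angular": [0,0,0],"claw": -1}
    - {"slide": [7,0,-0.18],"angular": [0,0,0],"claw": -1}

```text
time: 6.05
ee_pos: [0.4997, -0.0253, 0.0493]
tcp_rot: [180.0, 1.5, 10.7]
wrist_force: [-4.5, -0.5, 5.9]
opening: 0.0141
grasp_force: 111.4
```

Call:
play_rows:
  increments:
    - {"slide": [7,0,-0.18],"angular": [0,0,0],"claw": -1}
    - {"slide": [7,0,-0.18],"angular": [0,0,0],"claw": -1}
    - {"slide": [7,0,-0.18],"angular": [0,0,0],"claw": -1}
    - {"slide": [7,0,-0.18],"angular": [0,0,0],"claw": -1}
    - {"slide": [0,0,0],"angular": [0,0,0],"claw": -1}

```text
time: 6.55
ee_pos: [0.5282, -0.02, 0.0493]
tcp_rot: [180.0, 1.4, 10.7]
wrist_force: [2.1, 1.0, 3.1]
opening: 0.0141
grasp_force: 111.2
```

Run:
```python
from h import *
o=bot.get_obs(); print(o['q'],o['ee_pos'],o['tcp_rot'],o['wrist_force'])
im,i=cam('scene');j,k=cam('side')
save(np.hstack([cv2.resize(im[230:350,220:360],(400,343),interpolation=2),cv2.resize(j[200:320,200:340],(400,343),interpolation=2)]),'z4.png')
```

```text
[ -2.00739679   4.39912926 -12.85181514  74.12301119  -0.3160256
 167.29554071] [ 0.5281771  -0.01998069  0.04930647] [179.99393416   1.40981212  10.70077722] [2.12690904 1.04642781 3.08583662]
```

View pics/z4.png

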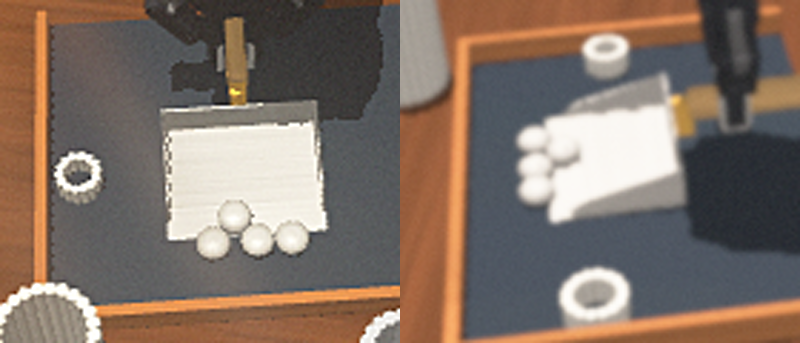

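The picture shows one foot riding on the pan and the other three in a row at the lip (scene crop rows about 240), with the rim still ahead and the collars untouched.

Call:
play_rows:
  increments:
    - {"slide": [6,0,-0.15],"angular": [0,0,0],"claw": -1}
    - {"slide": [7,0,-0.18],"angular": [0,0,0],"claw": -1}
    - {"slide": [7,0,-0.18],"angular": [0,0,0],"claw": -1}
    - {"slide": [7,0,-0.18],"angular": [0,0,0],"claw": -1}
    - {"slide": [7,0,-0.18],"angular": [0,0,0],"claw": -1}
    - {"slide": [6,0,-0.15],"angular": [0,0,0],"claw": -1}
    - {"slide": [5,0,-0.12],"angular": [0,0,0],"claw": -1}
    - {"slide": [0,0,0],"angular": [0,0,0],"claw": -1}

```text
time: 7.45
ee_pos: [0.5711, -0.0119, 0.0493]
tcp_rot: [180.0, 1.5, 10.7]
wrist_force: [-0.9, -0.6, 4.6]
opening: 0.0141
grasp_force: 111.4
```

Call:
play_rows:
  increments:
    - {"slide": [2,0,-0.05],"angular": [0,0,0],"claw": -1}
    - {"slide": [2,0,-0.05],"angular": [0,0,0],"claw": -1}
    - {"slide": [2,0,-0.05],"angular": [0,0,0],"claw": -1}
    - {"slide": [0,0,0],"angular": [0,0,0],"claw": -1}

```text
time: 7.85
ee_pos: [0.5763, -0.0109, 0.0493]
tcp_rot: [180.0, 1.6, 10.7]
wrist_force: [-4.5, -1.3, 7.2]
opening: 0.0143
grasp_force: 111.5
```

Call:
play_rows:
  increments:
    - {"slide": [2,0,-0.05],"angular": [0,0,0],"claw": -1}
    - {"slide": [2,0,-0.05],"angular": [0,0,0],"claw": -1}
    - {"slide": [0,0,0],"angular": [0,0,0],"claw": -1}

```text
time: 8.15
ee_pos: [0.5802, -0.0101, 0.0492]
tcp_rot: [180.0, 1.6, 10.7]
wrist_force: [-4.7, -0.4, 6.2]
opening: 0.0144
grasp_force: 111.5
```

Call:
play_rows:
  increments:
    - {"slide": [1,0,-0.03],"angular": [0,0,0],"claw": -1}
    - {"slide": [1,0,-0.03],"angular": [0,0,0],"claw": -1}
    - {"slide": [0,0,0],"angular": [0,0,0],"claw": -1}

```text
time: 8.45
ee_pos: [0.582, -0.0098, 0.0492]
tcp_rot: [-180.0, 1.6, 10.7]
wrist_force: [-5.8, -1.5, 6.4]
opening: 0.014
grasp_force: 111.5
```

Run:
```python
from h import *
o=bot.get_obs(); print(o['q'],o['ee_pos'],o['tcp_rot'],o['wrist_force'])
im,i=cam('scene');j,k=cam('side')
save(np.hstack([cv2.resize(im[230:350,220:360],(400,343),interpolation=2),cv2.resize(j[200:320,200:340],(400,343),interpolation=2)]),'z5.png')
```

```text
[ -0.8194069   11.71844383  -4.694653    75.14204234  -0.31557456
 168.50682549] [ 0.58196692 -0.0097887   0.04923561] [-179.99930578    1.58682708   10.67806021] [-5.77306922 -1.47311136  6.43780984]
```

View pics/z5.png

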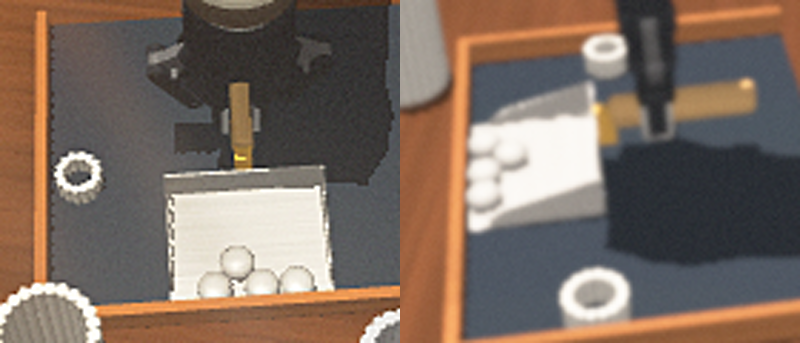

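All four feet ride on the shovel, one behind and three at the rim, and the lip is within about a millimetre of the rim. Next I tilt the lip up while backing off slightly, then lift.

Call:
play_rows:
  increments:
    - {"slide": [0.8,0,0],"angular": [0,0,0],"claw": -1}
    - {"slide": [-1,0,-0.5],"angular": [0,1.5,0],"claw": -1}
    - {"slide": [-1.5,0,-1],"angular": [0,2,0],"claw": -1}
    - {"slide": [-1.5,0,-1],"angular": [0,2,0],"claw": -1}
    - {"slide": [-1.5,0,-2],"angular": [0,2,0],"claw": -1}
    - {"slide": [-1.5,0,-3],"angular": [0,2,0],"claw": -1}
    - {"slide": [-1,0,-4],"angular": [0,1,0],"claw": -1}
    - {"slide": [0,0,-4],"angular": [0,0,0],"claw": -1}

```text
time: 9.35
ee_pos: [0.5727, -0.0114, 0.0634]
tcp_rot: [-180.0, -8.9, 10.7]
wrist_force: [-0.2, -0.6, -3.0]
opening: 0.0141
grasp_force: 109.9
```

Call:
play_rows:
  increments:
    - {"slide": [0,0,-6],"angular": [0,0,0],"claw": -1}
    - {"slide": [0,0,-8],"angular": [0,0,0],"claw": -1}
    - {"slide": [-2,0,-10],"angular": [0,1,0],"claw": -1}
    - {"slide": [-3,0,-12],"angular": [0,1,0],"claw": -1}
    - {"slide": [-4,0,-14],"angular": [0,1,0],"claw": -1}
    - {"slide": [-4,0,-14],"angular": [0,1,0],"claw": -1}
    - {"slide": [-3,0,-10],"angular": [0,0,0],"claw": -1}
    - {"slide": [0,0,-5],"angular": [0,0,0],"claw": -1}

```text
time: 10.15
ee_pos: [0.5437, -0.0172, 0.1402]
tcp_rot: [180.0, -13.1, 10.7]
wrist_force: [-0.0, -0.7, -3.8]
opening: 0.0142
grasp_force: 110.0
```

Run:
```python
from h import *
o=bot.get_obs(); print(o['q'],o['ee_pos'],o['tcp_rot'],o['wrist_force'])
im,i=cam('scene');j,k=cam('side')
save(np.hstack([cv2.resize(im[210:350,220:360],(400,400),interpolation=2),cv2.resize(j[160:300,200:340],(400,400),interpolation=2)]),'z6.png')
```

```text
[ -3.33131463  -8.94272187 -16.77713329  69.45349292   3.11472231
 166.33995828] [ 0.54369705 -0.01716985  0.14017903] [179.97274406 -13.08198756  10.67888957] [-0.02634717 -0.66781808 -3.83800446]
```

View pics/z6.png

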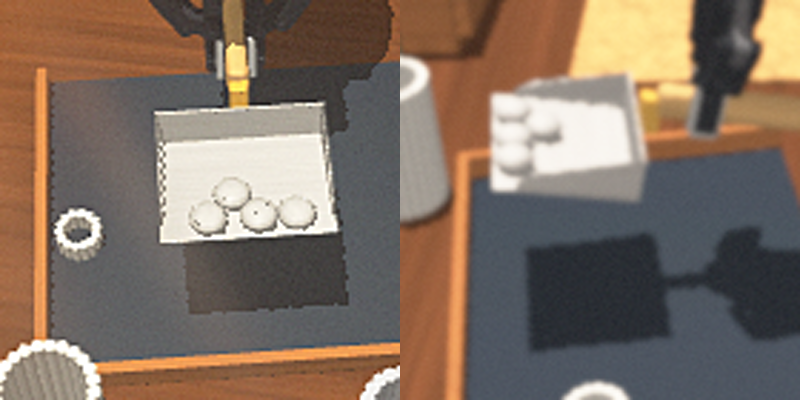

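All four feet ride together on the shovel, lifted clear of the rim and stable. Next I tilt further so they settle against the back wall, and plan the carry with a small helper.

```bash
cat >> h.py <<'E'
def rot(pitch,yaw): # pitch>0 lip down; tool roll 180
    return Ro.from_euler('xyz',[180,pitch,yaw],degrees=True)
def plan(wps, start=None):
    """wps: list of (pos, pitch, yaw, nrows); smooth profile, prints rows"""
    o=bot.get_obs()
    p=np.array(o['ee_pos']); e=o['tcp_rot']; a=np.array([e[1],e[2]])
    if start is not None: p,a=np.array(start[0],float),np.array(start[1:],float)
    for P,pi,ya,n in wps:
        P=np.array(P);A=np.array([pi,ya]); out=[]; q,b=p,a
        for k in range(1,n+1):
            u=k/n; s=u*u*(3-2*u); q2=p+s*(P-p); b2=a+s*(A-a); R=rot(*b); 
            sl=R.inv().apply(q2-q)*1000; an=(R.inv()*rot(*b2)).as_rotvec(degrees=True)
            out.append('{"slide": [%s], "angular": [%s], "claw": -1}'%(', '.join('%.1f'%x for x in sl),', '.join('%.1f'%x for x in an))); q,b=q2,b2
        for k in range(0,n,8): print('['+', '.join(out[k:k+8])+']')
        p,a=P,A
def tcp_for_lip(L,pitch,yaw): # lip rel tcp in tool frame: x .133, z +.0434
    return np.array(L)-rot(pitch,yaw).apply([.133,0,.0434])
E
python3 - <<'E'
from h import *
plan([((.53,-.02,.20),-25,10.7,8), ((.53,-.02,.21),-25,10.7,2)])
c=tcp_for_lip((.503,.3775,.20),-15,50); print(c)
E
```

```text
[{"slide": [-0.0, 0.0, -2.7], "angular": [0.0, 0.5, -0.0], "claw": -1}, {"slide": [0.0, 0.0, -7.0], "angular": [0.0, 1.4, -0.0], "claw": -1}, {"slide": [0.2, 0.0, -9.9], "angular": [0.0, 1.9, -0.0], "claw": -1}, {"slide": [0.7, 0.0, -11.4], "angular": [0.0, 2.2, -0.0], "claw": -1}, {"slide": [1.1, 0.0, -11.3], "angular": [0.0, 2.2, -0.0], "claw": -1}, {"slide": [1.3, 0.0, -9.9], "angular": [0.0, 1.9, -0.0], "claw": -1}, {"slide": [1.2, 0.0, -6.9], "angular": [0.0, 1.4, -0.0], "claw": -1}, {"slide": [0.5, 0.0, -2.6], "angular": [0.0, 0.5, -0.0], "claw": -1}]
[{"slide": [2.1, 0.0, -4.5], "angular": [0.0, 0.0, 0.0], "claw": -1}, {"slide": [2.1, 0.0, -4.5], "angular": [0.0, 0.0, 0.0], "claw": -1}]
[0.413202   0.27048292 0.20749825]
```

Call:
play_rows:
  increments:
    - {"slide": [0,0,-3],"angular": [0,0.5,0],"claw": -1}
    - {"slide": [0,0,-7],"angular": [0,1.4,0],"claw": -1}
    - {"slide": [0,0,-10],"angular": [0,1.9,0],"claw": -1}
    - {"slide": [1,0,-11],"angular": [0,2.2,0],"claw": -1}
    - {"slide": [1,0,-11],"angular": [0,2.2,0],"claw": -1}
    - {"slide": [1,0,-10],"angular": [0,1.9,0],"claw": -1}
    - {"slide": [1,0,-7],"angular": [0,1.4,0],"claw": -1}
    - {"slide": [1,0,-3],"angular": [0,1,0],"claw": -1}

```text
time: 11.05
ee_pos: [0.5293, -0.0198, 0.2]
tcp_rot: [180.0, -25.6, 10.7]
wrist_force: [-0.4, -0.3, -3.1]
opening: 0.0142
grasp_force: 110.0
```

Call:
play_rows:
  increments:
    - {"slide": [0,0,0],"angular": [0,0.5,0],"claw": -1}
    - {"slide": [0,0,0],"angular": [0,0,0],"claw": -1}
    - {"slide": [0,0,0],"angular": [0,0,0],"claw": -1}
    - {"slide": [0,0,0],"angular": [0,0,0],"claw": -1}

```text
time: 11.45
ee_pos: [0.5295, -0.0197, 0.1987]
tcp_rot: [-180.0, -25.9, 10.7]
wrist_force: [-0.3, 0.4, -3.4]
opening: 0.0142
grasp_force: 110.1
```

Run:
```python
from h import *
o=bot.get_obs(); print(o['q'],o['ee_pos'],o['tcp_rot'],o['wrist_force'])
im,i=cam('wrist'); save(im,'w2.png')
c=tcp_for_lip((.503,.3775,.20),-15,50); c[2]=.215
plan([(c,-15,50,16)])
# feet seen by wrist: pan underside frame -> blobs
g=cv2.cvtColor(im,cv2.COLOR_RGB2GRAY); print(g[::40,200:440:20])
```

```text
[ -5.68075465 -22.88341919 -24.48177676  63.38688206   7.09583346
 165.20846328] [ 0.52953583 -0.0196541   0.19868516] [-179.98233848  -25.93925798   10.6826974 ] [-0.28103964  0.40834867 -3.44658037]
[{"slide": [-0.5, -3.4, -0.5], "angular": [0.2, -0.1, -0.4], "claw": -1}, {"slide": [-1.4, -9.7, -1.3], "angular": [0.5, -0.3, -1.1], "claw": -1}, {"slide": [-1.9, -15.2, -1.8], "angular": [0.8, -0.5, -1.8], "claw": -1}, {"slide": [-1.9, -19.8, -2.0], "angular": [1.0, -0.7, -2.3], "claw": -1}, {"slide": [-1.4, -23.6, -2.0], "angular": [1.2, -0.8, -2.7], "claw": -1}, {"slide": [-0.3, -26.4, -1.6], "angular": [1.3, -0.9, -3.1], "claw": -1}, {"slide": [1.1, -28.2, -1.1], "angular": [1.3, -1.0, -3.3], "claw": -1}, {"slide": [2.8, -29.1, -0.5], "angular": [1.3, -1.0, -3.4], "claw": -1}]
[{"slide": [4.6, -28.8, 0.1], "angular": [1.3, -1.0, -3.4], "claw": -1}, {"slide": [6.1, -27.6, 0.6], "angular": [1.2, -1.0, -3.4], "claw": -1}, {"slide": [7.2, -25.4, 1.0], "angular": [1.0, -0.9, -3.2], "claw": -1}, {"slide": [7.7, -22.4, 1.2], "angular": [0.9, -0.8, -2.8], "claw": -1}, {"slide": [7.5, -18.5
[... 177 characters left out ...]
2], "claw": -1}, {"slide": [1.6, -3.1, 0.2], "angular": [0.1, -0.1, -0.4], "claw": -1}]
[[215 218 221 222 224 225 226 227 227 227 228 227]
 [215 216 217 219 219 222 222 221 221 220 219 216]
 [215 215 216 216 216 217 218 218 216 216 216 215]
 [213 213 213 213 206 213 213 212 210 210 209 207]
 [213 214 225 126 198 190 179 233 207 166 236 215]
 [159 110 118 155 158 157 150 118 129 108 116 153]
 [ 88  93  46  48  48  49 200  49 128 130 128 121]
 [ 89  96 103 112 118 152 199 140 130 132 132 124]
 [ 90  95 103 111  69 105 199  75  90 131 131 124]
 [ 51  48  47  47  49  55 197  36  47  48  49  49]
 [ 61  63  48  62  48  83 112  89  48  62  47  61]
 [ 36  49  48  48  45  48  48  48  46  48  49  73]]
```

The pixel rows show the pan's front empty and the feet against the back wall (row about 160). Now the carry to the scale.

Call:
play_rows:
  increments:
    - {"slide": [-0.5,-3.5,-0.5],"angular": [0.2,-0.1,-0.4],"claw": -1}
    - {"slide": [-1.5,-10,-1.5],"angular": [0.5,-0.3,-1.1],"claw": -1}
    - {"slide": [-2,-15,-2],"angular": [0.8,-0.5,-1.8],"claw": -1}
    - {"slide": [-2,-20,-2],"angular": [1,-0.7,-2.3],"claw": -1}
    - {"slide": [-1.5,-23.5,-2],"angular": [1.2,-0.8,-2.7],"claw": -1}
    - {"slide": [-0.5,-26.5,-1.5],"angular": [1.3,-0.9,-3.1],"claw": -1}
    - {"slide": [1,-28,-1],"angular": [1.3,-1,-3.3],"claw": -1}
    - {"slide": [3,-29,-0.5],"angular": [1.3,-1,-3.4],"claw": -1}

```text
time: 12.3
ee_pos: [0.4699, 0.127, 0.2074]
tcp_rot: [179.8, -20.6, 30.7]
wrist_force: [-0.5, 0.0, -3.1]
opening: 0.0141
grasp_force: 110.1
```

Call:
play_rows:
  increments:
    - {"slide": [4.5,-29,0],"angular": [1.3,-1,-3.4],"claw": -1}
    - {"slide": [6,-27.5,0.5],"angular": [1.2,-1,-3.4],"claw": -1}
    - {"slide": [7,-25.5,1],"angular": [1,-0.9,-3.2],"claw": -1}
    - {"slide": [7.5,-22.5,1],"angular": [0.9,-0.8,-2.8],"claw": -1}
    - {"slide": [7.5,-18.5,1],"angular": [0.7,-0.7,-2.4],"claw": -1}
    - {"slide": [6.5,-14,1],"angular": [0.5,-0.5,-1.9],"claw": -1}
    - {"slide": [4.5,-9,0.5],"angular": [0.3,-0.3,-1.2],"claw": -1}
    - {"slide": [1.5,-3,0],"angular": [0.1,-0.1,-0.4],"claw": -1}

```text
time: 13.1
ee_pos: [0.4114, 0.2713, 0.2157]
tcp_rot: [179.7, -15.3, 50.2]
wrist_force: [-0.7, -0.2, -3.4]
opening: 0.0141
grasp_force: 110.0
```

Run:
```python
from h import *
np.set_printoptions(precision=4,suppress=True)
o=bot.get_obs(); print(o['q'],o['ee_pos'],o['tcp_rot'],o['wrist_force'])
print('lip',o['ee_pos']+rot(o['tcp_rot'][1],o['tcp_rot'][2]).apply([.133,0,.0434]))
P=lambda z,p:tcp_for_lip((.503,.3775,z),p,50)
plan([(P(.125,0),0,50,8),(P(.100,8),8,50,6),(P(.084,15),15,50,6)])
```

```text
[ 30.8333 -17.7379 -15.9999  77.1958   4.7706 161.2712] [0.4114 0.2713 0.2157] [179.7396 -15.2865  50.206 ] [-0.7054 -0.1725 -3.4227]
lip [0.5008 0.3787 0.2089]
[{"slide": [-0.2, 0.1, 2.0], "angular": [-0.0, -0.7, 0.0], "claw": -1}, {"slide": [-0.6, 0.2, 5.4], "angular": [-0.0, -1.7, 0.0], "claw": -1}, {"slide": [-0.6, 0.3, 7.6], "angular": [-0.0, -2.4, 0.0], "claw": -1}, {"slide": [-0.3, 0.4, 8.8], "angular": [-0.0, -2.8, 0.0], "claw": -1}, {"slide": [0.2, 0.4, 8.8], "angular": [-0.0, -2.8, 0.0], "claw": -1}, {"slide": [0.5, 0.3, 7.6], "angular": [-0.0, -2.4, 0.0], "claw": -1}, {"slide": [0.6, 0.2, 5.4], "angular": [-0.0, -1.7, 0.0], "claw": -1}, {"slide": [0.3, 0.1, 2.0], "angular": [-0.0, -0.7, 0.0], "claw": -1}]
[{"slide": [0.5, 0.0, 0.5], "angular": [-0.0, -0.6, -0.0], "claw": -1}, {"slide": [1.4, 0.0, 1.3], "angular": [0.0, -1.5, -0.0], "claw": -1}, {"slide": [1.8, -0.0, 1.6], "angular": [0.0, -1.9, 0.0], "claw": -1}, {"slide": [1.9, -0.0, 1.5], "angular": [0.0, -1.9, -0.0], "claw": -1}, {"slide": [1.5, 0.0, 1.1], "angular": [-0.0, -1.5, -0.0], "claw": -1}, {"slide": [0.6, 0.0, 0.4], "angular": [-0.0, -0.6, -0.0], "claw": -1}]
[{"slide": [0.6, -0.0, -0.0], "angular": [0.0, -0.5, -0.0], "claw": -1}, {"slide": [1.6, 0.0, -0.0], "angular": [-0.0, -1.3, -0.0], "claw": -1}, {"slide": [2.0, -0.0, -0.1], "angular": [0.0, -1.7, -0.0], "claw": -1}, {"slide": [2.0, 0.0, -0.1], "angular": [0.0, -1.7, -0.0], "claw": -1}, {"slide": [1.6, 0.0, -0.1], "angular": [0.0, -1.3, -0.0], "claw": -1}, {"slide": [0.6, -0.0, -0.1], "angular": [-0.0, -0.5, 0.0], "claw": -1}]
```

Call:
play_rows:
  increments:
    - {"slide": [0,0,2],"angular": [0,-0.7,0],"claw": -1}
    - {"slide": [-0.5,0.2,5.5],"angular": [0,-1.7,0],"claw": -1}
    - {"slide": [-0.5,0.4,7.5],"angular": [0,-2.4,0],"claw": -1}
    - {"slide": [-0.3,0.4,9],"angular": [0,-2.8,0],"claw": -1}
    - {"slide": [0.2,0.4,9],"angular": [0,-2.8,0],"claw": -1}
    - {"slide": [0.5,0.4,7.5],"angular": [0,-2.4,0],"claw": -1}
    - {"slide": [0.5,0.2,5.5],"angular": [0,-1.7,0],"claw": -1}
    - {"slide": [0.3,0,2],"angular": [0,-0.7,0],"claw": -1}

```text
time: 13.9
ee_pos: [0.4189, 0.2743, 0.1668]
tcp_rot: [179.8, 0.1, 49.9]
wrist_force: [0.5, -0.2, -3.4]
opening: 0.0142
grasp_force: 110.0
```

Call:
play_rows:
  increments:
    - {"slide": [0.5,0,0.5],"angular": [0,-0.6,0],"claw": -1}
    - {"slide": [1.4,0,1.3],"angular": [0,-1.5,0],"claw": -1}
    - {"slide": [1.8,0,1.6],"angular": [0,-1.9,0],"claw": -1}
    - {"slide": [1.9,0,1.5],"angular": [0,-1.9,0],"claw": -1}
    - {"slide": [1.5,0,1],"angular": [0,-1.5,0],"claw": -1}
    - {"slide": [0.6,0,0.4],"angular": [0,-0.6,0],"claw": -1}

```text
time: 14.5
ee_pos: [0.4236, 0.2804, 0.1611]
tcp_rot: [179.7, 8.0, 49.9]
wrist_force: [-0.3, -0.4, -4.1]
opening: 0.0143
grasp_force: 110.0
```

Run:
```python
from h import *
np.set_printoptions(precision=4,suppress=True)
o=bot.get_obs(); print(o['q'],o['ee_pos'],o['tcp_rot'],o['wrist_force'])
print('lip',o['ee_pos']+rot(o['tcp_rot'][1],o['tcp_rot'][2]).apply([.133,0,.0434]))
P=lambda z,p:tcp_for_lip((.503,.3775,z),p,50)
plan([(P(.084,15),15,50,6),(P(.080,26),26,50,8),(P(.078,36),36,50,8)])
```

```text
[ 34.7278   5.8041   0.6814  92.5174  -2.3371 164.9251] [0.4236 0.2804 0.1611] [179.7427   7.9834  49.9408] [-0.3408 -0.439  -4.0999]
lip [0.5045 0.3766 0.0997]
[{"slide": [0.6, -0.1, -0.0], "angular": [-0.0, -0.5, -0.0], "claw": -1}, {"slide": [1.5, -0.3, -0.1], "angular": [-0.0, -1.3, -0.0], "claw": -1}, {"slide": [2.0, -0.4, -0.1], "angular": [-0.0, -1.7, -0.0], "claw": -1}, {"slide": [2.0, -0.4, -0.2], "angular": [-0.0, -1.7, -0.0], "claw": -1}, {"slide": [1.5, -0.3, -0.2], "angular": [-0.0, -1.3, -0.0], "claw": -1}, {"slide": [0.6, -0.1, -0.1], "angular": [-0.0, -0.5, -0.0], "claw": -1}]
[{"slide": [0.5, 0.0, -0.9], "angular": [0.0, -0.5, 0.0], "claw": -1}, {"slide": [1.3, 0.0, -2.4], "angular": [0.0, -1.2, -0.0], "claw": -1}, {"slide": [1.8, -0.0, -3.4], "angular": [-0.0, -1.8, -0.0], "claw": -1}, {"slide": [1.9, 0.0, -3.9], "angular": [0.0, -2.0, -0.0], "claw": -1}, {"slide": [1.8, -0.0, -4.0], "angular": [0.0, -2.0, 0.0], "claw": -1}, {"slide": [1.4, -0.0, -3.5], "angular": [0.0, -1.8, 0.0], "claw": -1}, {"slide": [0.9, 0.0, -2.5], "angular": [0.0, -1.2, 0.0], "claw": -1}, {"slide": [0.3, 0.0, -1.0], "angular": [-0.0, -0.5, -0.0], "claw": -1}]
[{"slide": [0.4, 0.0, -0.9], "angular": [0.0, -0.4, 0.0], "claw": -1}, {"slide": [1.2, -0.0, -2.3], "angular": [-0.0, -1.1, 0.0], "claw": -1}, {"slide": [1.6, 0.0, -3.3], "angular": [-0.0, -1.6, -0.0], "claw": -1}, {"slide": [1.7, 0.0, -3.9], "angular": [0.0, -1.8, 0.0], "claw": -1}, {"slide": [1.6, 0.0, -3.9], "angular": [-0.0, -1.8, -0.0], "claw": -1}, {"slide": [1.3, 0.0, -3.5], "angular": [0.0, -1.6, 0.0], "claw": -1}, {"slide": [0.8, -0.0, -2.5], "angular": [-0.0, -1.1, 0.0], "claw": -1}, {"slide": [0.3, 0.0, -0.9], "angular": [0.0, -0.4, 0.0], "claw": -1}]
```

Call:
play_rows:
  increments:
    - {"slide": [0.6,0,0],"angular": [0,-0.5,0],"claw": -1}
    - {"slide": [1.5,-0.3,0],"angular": [0,-1.3,0],"claw": -1}
    - {"slide": [2,-0.4,-0.1],"angular": [0,-1.7,0],"claw": -1}
    - {"slide": [2,-0.4,-0.2],"angular": [0,-1.7,0],"claw": -1}
    - {"slide": [1.5,-0.3,-0.2],"angular": [0,-1.3,0],"claw": -1}
    - {"slide": [0.6,0,0],"angular": [0,-0.5,0],"claw": -1}

```text
time: 15.1
ee_pos: [0.4277, 0.2876, 0.16]
tcp_rot: [179.7, 15.0, 49.9]
wrist_force: [-0.6, 0.1, -3.8]
opening: 0.0139
grasp_force: 110.0
```

Call:
play_rows:
  increments:
    - {"slide": [0.5,0,-1],"angular": [0,-0.5,0],"claw": -1}
    - {"slide": [1.3,0,-2.4],"angular": [0,-1.2,0],"claw": -1}
    - {"slide": [1.8,0,-3.4],"angular": [0,-1.8,0],"claw": -1}
    - {"slide": [1.9,0,-3.9],"angular": [0,-2,0],"claw": -1}
    - {"slide": [1.8,0,-4],"angular": [0,-2,0],"claw": -1}
    - {"slide": [1.4,0,-3.5],"angular": [0,-1.8,0],"claw": -1}
    - {"slide": [0.9,0,-2.5],"angular": [0,-1.2,0],"claw": -1}
    - {"slide": [0.3,0,-1],"angular": [0,-0.5,0],"claw": -1}

```text
time: 15.9
ee_pos: [0.4385, 0.3004, 0.1773]
tcp_rot: [179.7, 26.0, 49.8]
wrist_force: [-0.1, -0.6, -3.0]
opening: 0.0141
grasp_force: 110.0
```

Call:
play_rows:
  increments:
    - {"slide": [0.4,0,-1],"angular": [0,-0.4,0],"claw": -1}
    - {"slide": [1.2,0,-2.3],"angular": [0,-1.1,0],"claw": -1}
    - {"slide": [1.6,0,-3.3],"angular": [0,-1.6,0],"claw": -1}
    - {"slide": [1.7,0,-3.9],"angular": [0,-1.8,0],"claw": -1}
    - {"slide": [1.6,0,-3.9],"angular": [0,-1.8,0],"claw": -1}
    - {"slide": [1.3,0,-3.5],"angular": [0,-1.6,0],"claw": -1}
    - {"slide": [0.8,0,-2.5],"angular": [0,-1.1,0],"claw": -1}
    - {"slide": [0.3,0,-1],"angular": [0,-0.4,0],"claw": -1}

```text
time: 16.7
ee_pos: [0.4502, 0.3145, 0.1913]
tcp_rot: [179.7, 35.8, 49.8]
wrist_force: [-0.3, 0.9, -2.0]
opening: 0.0142
grasp_force: 110.3
```

Run:
```python
from h import *
np.set_printoptions(precision=4,suppress=True)
o=bot.get_obs(); print(o['q'],o['ee_pos'],o['tcp_rot'],o['wrist_force'])
print('lip',o['ee_pos']+rot(o['tcp_rot'][1],o['tcp_rot'][2]).apply([.133,0,.0434]))
im,i=cam('wrist'); save(im,'w3.png')
a,_=cam('scene'); b,_=cam('side'); save(a,'s3.png'); save(b,'t3.png')
g=cv2.cvtColor(im,cv2.COLOR_RGB2GRAY); print(g[0:200:15,200:440:16])
```

```text
[ 38.3167  39.0779  39.3927 125.4848  -6.9877 170.641 ] [0.4502 0.3145 0.1913] [179.6855  35.7682  49.7914] [-0.3123  0.8972 -1.9762]
lip [0.5035 0.3776 0.0783]
[[153 154 154 155 155 155 155 155 155 153 235 234 234 234 233]
 [156 156 158 158 159 160 159 160 161 160 238 238 238 237 237]
 [153 152 152 154 154 154 153 153 152 153 232 233 233 233 233]
 [158 159 158 159 160 160 160 161 160 159 157 237 237 237 236]
 [156 157 157 159 159 160 160 160 160 160 159 238 238 159 238]
 [154 155 156 156 157 157 157 157 156 156 155 154 153 152 152]
 [149 150 151 152 151 152 152 154 153 153 151 152 151 150 149]
 [158 157 158 159 157 158 156 156 156 155 154 152 152 151 152]
 [154 154 154 155 154 154 153 153 153 153 235 151 149 150 231]
 [152 151 152 153 152 152 153 151 152 235 192 150 149 148 223]
 [152 151 152 152 152 152 152 152 151 234 152 151 150 150 199]
 [151 151 151 151 151 152 151 152 152 152 151 151 151 150 150]
 [152 151 151 152 151 151 150 150 150 150 150 149 150 149 149]
 [153 153 153 153 154 153 153 152 152 153 152 151 152 152 151]]
```

Run:
```python
from h import *
plan([((.448,.312,.26),36,49.8,4),((.43,.29,.25),0,49.8,8),((.5,-.37,.22),0,10.2,24)])
```

```text
[{"slide": [-6.6, -0.0, -8.4], "angular": [-0.0, -0.0, -0.0], "claw": -1}, {"slide": [-14.6, -0.0, -18.5], "angular": [-0.0, -0.1, -0.0], "claw": -1}, {"slide": [-14.6, -0.0, -18.5], "angular": [-0.0, -0.1, -0.0], "claw": -1}, {"slide": [-6.7, -0.0, -8.4], "angular": [-0.0, -0.0, -0.0], "claw": -1}]
[{"slide": [-0.7, 0.0, 1.1], "angular": [0.0, 1.5, 0.0], "claw": -1}, {"slide": [-2.0, 0.1, 2.8], "angular": [-0.0, 4.1, 0.0], "claw": -1}, {"slide": [-3.1, 0.1, 3.7], "angular": [-0.0, 5.8, 0.0], "claw": -1}, {"slide": [-4.0, 0.1, 3.8], "angular": [0.0, 6.6, 0.0], "claw": -1}, {"slide": [-4.4, 0.1, 3.4], "angular": [0.0, 6.6, 0.0], "claw": -1}, {"slide": [-4.1, 0.1, 2.5], "angular": [-0.0, 5.8, 0.0], "claw": -1}, {"slide": [-3.1, 0.1, 1.4], "angular": [0.0, 4.1, 0.0], "claw": -1}, {"slide": [-1.2, 0.0, 0.5], "angular": [-0.0, 1.5, -0.0], "claw": -1}]
[{"slide": [-2.3, 2.4, 0.2], "angular": [0.0, -0.0, 0.2], "claw": -1}, {"slide": [-6.7, 7.0, 0.4], "angular": [-0.0, -0.0, 0.6], "claw": -1}, {"slide": [-10.5, 11.3, 0.7], "angular": [0.0, -0.0, 0.9], "claw": -1}, {"slide": [-13.8, 15.3, 0.9
[... 786 characters left out ...]
9, 37.5, 1.8], "angular": [0.0, -0.0, 2.4], "claw": -1}, {"slide": [-10.9, 36.3, 1.7], "angular": [-0.0, -0.0, 2.3], "claw": -1}]
[{"slide": [-8.9, 34.5, 1.6], "angular": [-0.0, -0.0, 2.1], "claw": -1}, {"slide": [-7.0, 32.0, 1.5], "angular": [0.0, -0.0, 2.0], "claw": -1}, {"slide": [-5.3, 28.8, 1.3], "angular": [-0.0, -0.0, 1.7], "claw": -1}, {"slide": [-3.8, 25.0, 1.1], "angular": [0.0, -0.0, 1.5], "claw": -1}, {"slide": [-2.5, 20.5, 0.9], "angular": [0.0, -0.0, 1.2], "claw": -1}, {"slide": [-1.6, 15.4, 0.7], "angular": [-0.0, -0.0, 0.9], "claw": -1}, {"slide": [-0.8, 9.7, 0.4], "angular": [-0.0, -0.0, 0.6], "claw": -1}, {"slide": [-0.3, 3.4, 0.2], "angular": [0.0, -0.0, 0.2], "claw": -1}]
```

Call:
play_rows:
  increments:
    - {"slide": [-6.5,0,-8.5],"angular": [0,0,0],"claw": -1}
    - {"slide": [-14.5,0,-18.5],"angular": [0,0,0],"claw": -1}
    - {"slide": [-14.5,0,-18.5],"angular": [0,0,0],"claw": -1}
    - {"slide": [-6.5,0,-8.5],"angular": [0,0,0],"claw": -1}

```text
time: 17.25
ee_pos: [0.4417, 0.3064, 0.2512]
tcp_rot: [179.4, 34.6, 49.8]
wrist_force: [-0.6, 0.2, -1.1]
opening: 0.0142
grasp_force: 110.2
```

Call:
play_rows:
  increments:
    - {"slide": [-0.5,0,1],"angular": [0,1.5,0],"claw": -1}
    - {"slide": [-2,0,3],"angular": [0,4.1,0],"claw": -1}
    - {"slide": [-3,0,3.5],"angular": [0,5.8,0],"claw": -1}
    - {"slide": [-4,0,4],"angular": [0,6.6,0],"claw": -1}
    - {"slide": [-4.5,0,3.5],"angular": [0,6.6,0],"claw": -1}
    - {"slide": [-4,0,2.5],"angular": [0,5.8,0],"claw": -1}
    - {"slide": [-3,0,1.5],"angular": [0,4.1,0],"claw": -1}
    - {"slide": [-1,0,0.5],"angular": [0,1.5,0],"claw": -1}

```text
time: 18.05
ee_pos: [0.4225, 0.2838, 0.2387]
tcp_rot: [179.6, -1.3, 50.1]
wrist_force: [0.3, 0.1, -2.1]
opening: 0.0142
grasp_force: 110.2
```

Call:
play_rows:
  increments:
    - {"slide": [-2,2,0],"angular": [0,0,0.2],"claw": -1}
    - {"slide": [-7,7,0.5],"angular": [0,0,0.6],"claw": -1}
    - {"slide": [-10.5,11.5,0.5],"angular": [0,0,0.9],"claw": -1}
    - {"slide": [-14,15.5,1],"angular": [0,0,1.2],"claw": -1}
    - {"slide": [-16.5,19,1],"angular": [0,0,1.5],"claw": -1}
    - {"slide": [-18.5,22.5,1],"angular": [0,0,1.7],"claw": -1}
    - {"slide": [-20,26,1.5],"angular": [0,0,2],"claw": -1}
    - {"slide": [-20.5,29,1.5],"angular": [0,0,2.1],"claw": -1}

```text
time: 18.85
ee_pos: [0.4432, 0.1127, 0.2285]
tcp_rot: [179.8, -1.1, 39.8]
wrist_force: [1.1, -0.1, -2.3]
opening: 0.0143
grasp_force: 110.2
```

Run:
```python
from h import *
import pickle
np.set_printoptions(precision=4,suppress=True)
o=bot.get_obs(); print(o['q'],o['ee_pos'],o['tcp_rot'],o['wrist_force'])
d=pickle.load(open('d0.pkl','rb'))
a,i=cam('scene'); b,_=cam('side'); save(a,'s4.png'); save(b,'t4.png')
D=np.abs(a.astype(int)-d['scene'][0]).max(2); m=np.zeros(D.shape,np.uint8); m[210:295,450:555]=D[210:295,450:555]>25
n,l,s,c=cv2.connectedComponentsWithStats(m)
for k in range(1,n):
    if s[k][4]>8: print('dish diff',c[k],s[k],plane(i,*c[k],.0665))
plan([((.5,-.37,.22),0,10.2,16)])
```

```text
[ 14.0846  -9.0516  -5.9762  92.0571   0.3071 154.3147] [0.4432 0.1127 0.2285] [179.8354  -1.0507  39.7741] [ 1.0926 -0.0752 -2.2901]
dish diff [512.9032 246.9677] [507 240  14  12  62] [0.4923 0.4221 0.0665]
dish diff [498.8269 251.2692] [494 244  13  12  52] [0.5066 0.3919 0.0665]
dish diff [489.3235 263.8627] [478 256  26  14 102] [0.5401 0.3699 0.0665]
[{"slide": [-2.9, 4.6, 0.0], "angular": [-0.0, -0.0, 0.3], "claw": -1}, {"slide": [-8.3, 13.0, 0.1], "angular": [-0.0, -0.0, 0.9], "claw": -1}, {"slide": [-12.5, 20.3, 0.2], "angular": [-0.0, -0.0, 1.4], "claw": -1}, {"slide": [-15.5, 26.8, 0.3], "angular": [-0.0, -0.1, 1.9], "claw": -1}, {"slide": [-17.3, 32.3, 0.4], "angular": [-0.0, -0.1, 2.2], "claw": -1}, {"slide": [-17.9, 36.7, 0.5], "angular": [-0.0, -0.1, 2.5], "claw": -1}, {"slide": [-17.5, 40.1, 0.6], "angular": [-0.0, -0.1, 2.7], "claw": -1}, {"slide": [-16.1, 42.2, 0.6], "angular": [-0.0, -0.1, 2.7], "claw": -1}]
[{"slide": [-14.1, 42.9, 0.7], "angular": [-0.0, -0.1, 2.7], "claw": -1}, {"slide": [-11.6, 42.1, 0.7], "angular": [-0.0, -0.1, 2.7], "claw": -1}, {"slide": [-9.0, 39.9, 0.7], "angular": [-0.0, -0.1, 2.5], "claw": -1}, {"slide": [-6.5, 36.0, 0.6], "angular": [-0.0, -0.1, 2.2], "claw": -1}, {"slide": [-4.3, 30.7, 0.5], "angular": [-0.0, -0.1, 1.9], "claw": -1}, {"slide": [-2.6, 23.7, 0.4], "angular": [-0.0, -0.0, 1.4], "claw": -1}, {"slide": [-1.3, 15.3, 0.3], "angular": [-0.0, -0.0, 0.9], "claw": -1}, {"slide": [-0.4, 5.4, 0.1], "angular": [-0.0, -0.0, 0.3], "claw": -1}]
```

The difference image shows four feet in the dish: two single blobs and one double-width blob. I carry on to the mat.

Call:
play_rows:
  increments:
    - {"slide": [-3,4.5,0],"angular": [0,0,0.3],"claw": -1}
    - {"slide": [-8.5,13,0],"angular": [0,0,0.9],"claw": -1}
    - {"slide": [-12.5,20.5,0],"angular": [0,0,1.4],"claw": -1}
    - {"slide": [-15.5,27,0.5],"angular": [0,-0.1,1.9],"claw": -1}
    - {"slide": [-17.5,32.5,0.5],"angular": [0,-0.1,2.2],"claw": -1}
    - {"slide": [-18,36.5,0.5],"angular": [0,-0.1,2.5],"claw": -1}
    - {"slide": [-17.5,40,0.5],"angular": [0,-0.1,2.7],"claw": -1}
    - {"slide": [-16,42,0.5],"angular": [0,-0.1,2.7],"claw": -1}

```text
time: 19.75
ee_pos: [0.4731, -0.1272, 0.2248]
tcp_rot: [-179.9, -0.7, 25.3]
wrist_force: [2.5, 0.6, -2.1]
opening: 0.0147
grasp_force: 110.2
```

Call:
play_rows:
  increments:
    - {"slide": [-14,43,0.5],"angular": [0,-0.1,2.7],"claw": -1}
    - {"slide": [-11.5,42,0.5],"angular": [0,-0.1,2.7],"claw": -1}
    - {"slide": [-9,40,0.5],"angular": [0,-0.1,2.5],"claw": -1}
    - {"slide": [-6.5,36,0.5],"angular": [0,-0.1,2.2],"claw": -1}
    - {"slide": [-4.5,30.5,0.5],"angular": [0,-0.1,1.9],"claw": -1}
    - {"slide": [-2.5,23.5,0.5],"angular": [0,0,1.4],"claw": -1}
    - {"slide": [-1.5,15.5,0.5],"angular": [0,0,0.9],"claw": -1}
    - {"slide": [-0.5,5.5,0],"angular": [0,0,0.3],"claw": -1}

```text
time: 20.55
ee_pos: [0.5029, -0.3668, 0.2197]
tcp_rot: [-179.8, -0.1, 10.6]
wrist_force: [-0.4, 0.8, -1.6]
opening: 0.0141
grasp_force: 110.1
```

Run:
```python
from h import *
np.set_printoptions(precision=4,suppress=True)
o=bot.get_obs(); print(o['q'],o['ee_pos'],o['tcp_rot'],o['wrist_force'])
plan([((.5077,-.3828,.055),0,10.2,8)])
```

```text
[-36.1975  14.7527  17.8097  93.1441   0.2108 133.1642] [ 0.5029 -0.3668  0.2197] [-179.7922   -0.0942   10.6379] [-0.3767  0.7522 -1.6449]
[{"slide": [0.1, 0.7, 7.1], "angular": [-0.0, -0.0, 0.0], "claw": -1}, {"slide": [0.2, 1.9, 18.7], "angular": [-0.0, -0.0, 0.0], "claw": -1}, {"slide": [0.2, 2.7, 26.4], "angular": [-0.0, -0.0, 0.1], "claw": -1}, {"slide": [0.3, 3.0, 30.2], "angular": [-0.0, -0.0, 0.1], "claw": -1}, {"slide": [0.3, 3.0, 30.2], "angular": [-0.0, -0.0, 0.1], "claw": -1}, {"slide": [0.3, 2.7, 26.4], "angular": [-0.0, -0.0, 0.1], "claw": -1}, {"slide": [0.2, 1.9, 18.7], "angular": [-0.0, -0.0, 0.0], "claw": -1}, {"slide": [0.1, 0.7, 7.1], "angular": [-0.0, -0.0, 0.0], "claw": -1}]
```

Call:
play_rows:
  increments:
    - {"slide": [0,0.7,7],"angular": [0,0,0],"claw": -1}
    - {"slide": [0.2,2,18.5],"angular": [0,0,0],"claw": -1}
    - {"slide": [0.2,2.5,26.5],"angular": [0,0,0.1],"claw": -1}
    - {"slide": [0.3,3,30],"angular": [0,0,0.1],"claw": -1}
    - {"slide": [0.3,3,30],"angular": [0,0,0.1],"claw": -1}
    - {"slide": [0.3,2.5,26.5],"angular": [0,0,0.1],"claw": -1}
    - {"slide": [0.2,2,18.5],"angular": [0,0,0],"claw": -1}
    - {"slide": [0,0.7,6],"angular": [0,0,0],"claw": -1}

```text
time: 21.35
ee_pos: [0.5067, -0.3794, 0.055]
tcp_rot: [-179.7, -0.0, 10.4]
wrist_force: [-0.4, 0.5, -2.4]
opening: 0.0143
grasp_force: 110.2
```

Call:
play_rows:
  increments:
    - {"slide": [0,0,3],"angular": [0,0,0],"claw": -1}
    - {"slide": [0,0,2],"angular": [0,0,0],"claw": -1}
    - {"slide": [0,0,1],"angular": [0,0,0],"claw": -1}
    - {"slide": [0,0,0],"angular": [0,0,0],"claw": -1}

```text
time: 21.75
ee_pos: [0.5079, -0.3814, 0.0525]
tcp_rot: [-179.9, -0.2, 10.3]
wrist_force: [0.0, 1.1, -1.6]
opening: 0.0141
grasp_force: 110.2
```

Call:
play_rows:
  increments:
    - {"slide": [0,0,1],"angular": [0,0,0],"claw": -1}
    - {"slide": [0,0,0],"angular": [0,0,0],"claw": -1}

```text
time: 21.95
ee_pos: [0.5076, -0.3814, 0.0509]
tcp_rot: [-179.9, -0.2, 10.3]
wrist_force: [-0.5, 0.2, -2.2]
opening: 0.0143
grasp_force: 110.2
```

Call:
play_rows:
  increments:
    - {"slide": [0,0,1.5],"angular": [0,0,0],"claw": -1}
    - {"slide": [0,0,1],"angular": [0,0,0],"claw": -1}
    - {"slide": [0,0,0],"angular": [0,0,0],"claw": -1}

```text
time: 22.25
ee_pos: [0.5074, -0.3812, 0.0478]
tcp_rot: [-179.8, -0.1, 10.3]
wrist_force: [0.0, -0.2, -1.8]
opening: 0.0141
grasp_force: 110.2
```

Call:
play_rows:
  increments:
    - {"slide": [0,0,1],"angular": [0,0,0],"claw": -1}
    - {"slide": [0,0,0],"angular": [0,0,0],"claw": -1}

```text
time: 22.45
ee_pos: [0.5075, -0.3813, 0.047]
tcp_rot: [-179.8, -0.1, 10.3]
wrist_force: [0.1, 0.1, -2.0]
opening: 0.0143
grasp_force: 110.2
```

Call:
play_rows:
  increments:
    - {"slide": [0,0,1],"angular": [0,0,0],"claw": -1}
    - {"slide": [0,0,0],"angular": [0,0,0],"claw": -1}

```text
time: 22.65
ee_pos: [0.5077, -0.3814, 0.0466]
tcp_rot: [-179.9, -0.2, 10.3]
wrist_force: [-0.7, 1.6, 0.5]
opening: 0.0147
grasp_force: 110.6
```

Call:
play_rows:
  increments:
    - {"slide": [0,0,0],"angular": [0,0,0],"claw": -0.3}
    - {"slide": [0,0,0],"angular": [0,0,0],"claw": 0.3}
    - {"slide": [0,0,0],"angular": [0,0,0],"claw": 1}
    - {"slide": [0,0,0],"angular": [0,0,0],"claw": 1}
    - {"slide": [0,0,0],"angular": [0,0,0],"claw": 1}
    - {"slide": [0,0,0],"angular": [0,0,0],"claw": 1}

```text
time: 23.25
ee_pos: [0.5076, -0.3813, 0.0461]
tcp_rot: [-179.8, -0.2, 10.3]
wrist_force: [-1.1, -0.4, -0.2]
opening: 0.0853
grasp_force: 0.0
```

Call:
play_rows:
  increments:
    - {"slide": [0,0,-10],"angular": [0,0,0],"claw": 1}
    - {"slide": [0,0,-25],"angular": [0,0,0],"claw": 1}
    - {"slide": [0,0,-40],"angular": [0,0,0],"claw": 1}
    - {"slide": [-20,0,-50],"angular": [0,0,0],"claw": 1}
    - {"slide": [-40,0,-50],"angular": [0,0,0],"claw": 1}
    - {"slide": [-40,0,-25],"angular": [0,0,0],"claw": 1}
    - {"slide": [-30,0,0],"angular": [0,0,0],"claw": 1}
    - {"slide": [0,0,0],"angular": [0,0,0],"claw": 1}

```text
time: 24.05
ee_pos: [0.3868, -0.4041, 0.2341]
tcp_rot: [180.0, -0.2, 10.1]
wrist_force: [0.7, 0.5, 0.8]
opening: 0.0854
grasp_force: 0.0
```

Run:
```python
from h import *
np.set_printoptions(precision=4,suppress=True)
o=bot.get_obs(); print(o['ee_pos'],o['opening'],o['wrist_force'])
a,i=cam('scene'); save(cv2.resize(a[180:400,60:580],(800,338),interpolation=2),'z7.png')
```

```text
[ 0.3868 -0.4041  0.2341] 0.08536030126666423 [0.7394 0.5359 0.8406]
```

View pics/z7.png

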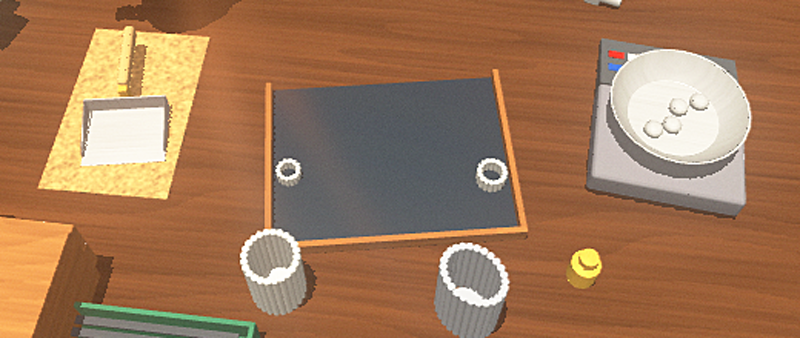

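The final picture shows all four feet in the dish (about (653–699, 100–128)), the shovel flat on its mat, the tray empty of feet and the collars in place.

```bash
python3 -c "
from workcell import bot
print(bot.job_done())"
```

```text
the job is handed in; nothing more can be done
None
```

All four feet are in the scale's dish, the shovel lies flat on its mat and is released, nothing else was seen to move, and the job was handed in at about 24 s on the robot's clock.

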